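# Tip the chalkboard up against the backrest and hang it on its hook

## Robot

A 6-joint arm with a two-finger parallel gripper is mounted at the origin on a cart in front of the work surface, level with it; the furniture and walls round the work are solid. World frame = base frame: x ahead of the robot, y to its left, z up, the work surface at z = 0. Lengths are in m, angles in rad, forces in N, time in s.
With the tool pointing down it reaches from about 0.3 to 0.775 m from the base axis. Payload 14.6 kg.
Tool frame: the origin (TCP) lies at the very end of the fingers, on their centre line; the grasp point (between the pads) lies 19 mm behind it; z points along the fingers, y is the line along which they close (so a half turn about z gives the same grasp; the last joint's range is limited). The gripper opens to 94 mm and grips with 3 to 60 N. Pads are 16 mm wide; open, the fingers measure 119 mm over their backs; the gripper's body (75 mm by 177 mm) begins 78 mm behind the grasp point.
Start: joints at [1.177, 0.3, 1.521, -0, 1.321, -0.067], TCP at [0.177, 0.521, 0.205] pointing down, gripper open.
Joint ranges: [-3.03, 3.03], [-0.79, 2.21], [0.23, 2.52], [-1.04, 4.18], [0, 3.07], [-2.55, 2.55]. Speed limits (rad/s): [2.22, 2.22, 2.57, 3.14, 3.14, 3.14].

## Interface

Orientations are given as [roll, pitch, yaw] about the fixed x, y, z axes, in that order (R = Rz(yaw) Ry(pitch) Rx(roll)).
In Python, from station import ctrl, cams gives the robot as it stands. The module is installed in compiled form; this text tells all that it offers.
- The arm moves only by the tool arm_command, never from a script. Its argument "plan" is a list that holds one entry, the list of rows, each a list of 7 numbers: the shift along the tool's x, y, z in mm, then the turn, a rotation vector about the tool's x, y, z in rad, then the closure, from -1 (fully open) to 1 (shut). A call has 1 to 12 rows; each row is the pose to reach, as a shift and turn from the pose commanded when the call began, along the tool's axes at that moment; what a row does not reach only later rows make up. A row lasts 1/10 s, in which the tool goes at most 50 mm and 8.59 degrees, less where a joint would pass 70% of its speed; a pose out of reach is approached as far as the arm can. A call with a gripper value outside its range is refused whole. The fingers move at their own pace and stop on an object; "squeeze" is the grip in N (left out, the last holds). Time passes only in rows, so rows that repeat a pose let the fingers close. It gives the time, the measured TCP pose, the force, the opening and the grip force at its end, in the units of the state.
- ctrl.get_obs(): the state, without advancing time (a new reading comes with each control period).
- cams.camera(name): name is "side" or "top" or "wrist"; returns (picture, depth): 384x512x3 uint8, blue, green, red; 384x512 float32, m along the optical axis (not along the pixel's ray), 0 where there is no reading.
- cams.camera_info(name): a dict with "fx", "fy", "cx", "cy" (pixels), "dist_coeffs" ([k1, k2, p1, p2, k3] as OpenCV has them; the pictures are not rectified), "world_to_cam" (4x4, takes a point from world to camera coordinates). Camera axes: x right, y down, z forward; pixel columns grow to the right and rows downward; lengths in m; the calibration is good to about 2 mm. A picture is of the moment at which its call begins: read the wrist's pose just before it. camera_info takes no time and is no camera call; for the wrist camera it gives the pose at the moment of the call.
- ctrl.hand_in(): hands the job in; it is judged then, once.
The state is a dict: "time_s": time; "qpos": joint angles; "joint_vel": joint speeds; "tau": joint torques, N m; "ee_pos": TCP position; "eef_rot": TCP orientation; "force": force on the tool from outside, world axes, zero at the start; "moment": the same for the moment, N m; "grip_width": finger opening in m; "grip_force": force on a finger pad.
Only numpy, scipy, OpenCV 4.12 (cv2) and the standard library are available. Lean on these libraries where they do the work, as an engineer would, in place of code of your own. Each camera call takes 0.05 s, during which the arm holds its last target. There are 200 camera calls.

## Task

The small wooden chalkboard lies slate side down on the worktop, too wide to pick up. Push the lipped edge at its hole end towards the low wooden backrest and lift, still pushing, until the board tips up and leans on the backrest with its hole at the top; then take it by its top edge and hang it by the hole well onto the peg of the hook stand, slate side facing out towards the peg's tip, and let go. Leave the other pantry things where they are.

Things in the scene. Friction and masses are not known exactly. Their poses are not given: they have to be found in the camera images.
- board: Chalkboard: wooden plate 105 x 95 x 14 mm, about 0.18 kg, slate on one face, lying slate down. Origin: centre of the slate face; +z from slate to plain back (up at the start); +x along the 105 mm side, away from the hole end. Through hole 20 mm wide, 37 mm from the hole-end edge. The other end starts nearest the backrest, 20 to 40 mm short of it.
- board_hole (a point): Centre of the board's hole, at mid thickness (axes as the board).
- board_edge (a point): Middle of the hole-end edge, at mid thickness: the edge farthest from the backrest at the start, the top edge once the board stands. Here the slate side is cut back 6 mm, so the back half (7 mm thick) overhangs as a finger lip 7 mm above the worktop. Pushed against the backrest with 5 to 10 N, fingertip friction under the lip raises this edge; mass and friction vary.
- rest: Low wooden backrest, fixed to the worktop: a panel 170 mm wide, 62 mm high, 10 mm thick, leaning back 8 degrees, with a foot and two braces behind it (70 mm deep in all). Origin: middle of the line where the panel's front face meets the worktop. +x points away from the front face (the way to push), y along the panel, z up.
- stand: Steel hook stand, fixed to the worktop: round base 90 mm wide, 14 mm high, upright post 14 mm thick whose top is at 203 mm, and at its top one peg of 8 mm diameter that points to the stand's -x (roughly towards the robot) and rises by 9 mm over its 70 mm. Origin: centre of the base's underside, on the worktop. A wall shelf 0.44 m up begins about 0.1 m behind the post.
- peg_tip (a point): Free end of the peg, on its axis, 70 mm from the post's axis and 205 mm above the worktop (the rounded end reaches 4 mm farther).
- peg_root (a point): Point on the peg's axis where it leaves the post, 7 mm from the post's axis and 197 mm above the worktop.
- tomato_tin: Red upright tin, 75 mm wide, 110 mm high, a bystander. Origin at the centre of its underside.
- corn_tin: Yellow and green upright tin, 75 mm wide, 110 mm high, a bystander. Origin at the centre of its underside.
- spice_jar: Spice jar with a green cap, 46 mm wide, 105 mm high, a bystander. Origin at the centre of its underside.
- pepper_mill: Dark wooden mill, 58 mm wide, 170 mm high, a bystander. Origin at the centre of its underside.
- timer: Red and white kitchen timer, 67 mm wide, 54 mm high, a bystander. Origin at the centre of its underside.
- flat_tin: Flat golden fish tin with a blue lid, 63 x 105 mm, 24 mm high, a bystander. Origin at the centre of its underside.
- tape: Roll of brown tape lying flat, 98 mm wide, 25 mm high, a bystander. Origin at the centre of its underside.
There are look-alikes about, which are no part of the job. Of the things that look like the board, the larger one is meant.

How it is judged:
On the way:
1. the board stands on edge against the backrest with its hole end up, within about 25 degrees of upright (angle between board's own x axis and vertical above 2.7 rad and contact force between board and rest above 0.03 N and height (world z) of board_hole below 0.1 m), for 0.2 s.
At the end, for the whole second after the job is handed in: The board hangs still on the peg through its hole, slate side to the peg's tip, which stands out at least 5 mm; hole centre 178 to 207 mm above the worktop, hole end up within 22 degrees of upright, its weight on the stand, no finger on it (z of peg_tip in the frame of board below -0.005 m and z of peg_root in the frame of board above 0.01 m and y of peg_tip in the frame of board between -0.03 and 0.03 m and height (world z) of board_hole between 0.178 and 0.207 m and angle between board's own x axis and vertical above 2.75 rad and contact force between board and stand above 0.3 N and contact force between board and the fingers below 0.05 N and linear speed of board below 0.03 m/s); the robot touches nothing.
It fails at once if a bystander is shifted by more than 30 mm (distance of any of tomato_tin, corn_tin, spice_jar, pepper_mill, timer, flat_tin, tape from where it was at the start of the episode above 0.03 m).
It also fails if it takes over 70 s, if anything falls off the work surface, if the arm or the gripper's body presses on something with over 40 N, if the wrist force passes 120 N, or if a joint passes its speed limit or range.

## Working session

There is one attempt and no reset: what is moved stays moved. The work goes in short steps, Python scripts to look and compute and a tool call to move; the robot and the scene stay as the last step left them, time stands still between calls to the robot, and variables do not carry over. Pictures are saved under pics/ and viewed, at most 10 in all, crops included, and the job is handed in when it is done.

Besides the shell and the picture viewer there is one more tool, called after ">>>" by a JSON object that holds its "fn" and its "kwargs", one argument or row to a line. arm_command: Moves the arm, as the interface text tells. Its arguments: {"type":"object","properties":{"plan":{"type":"array"},"squeeze":{"type":"number"}},"required":["plan"]}

```bash
mkdir -p pics; ls
python3 - <<'E'
from station import ctrl,cams
import cv2,numpy as np
print(ctrl.get_obs())
ims=[]
for n in ["top","side"]:
    p,d=cams.camera(n); cv2.imwrite(f"pics/raw_{n}.png",p); np.save(f"pics/{n}_d.npy",d)
    i=cams.camera_info(n); print(n,i)
    cv2.imwrite(f"pics/{n}0.png",cv2.resize(p,(800,600)))
E
```

```text
pics
{'time_s': 0.0, 'qpos': array([ 1.17741047e+00,  3.00483458e-01,  1.52159361e+00, -2.26460625e-06,
        1.32071409e+00, -6.65951634e-02]), 'joint_vel': array([-0.0014003 , -0.00047356,  0.00147318,  0.000784  ,  0.00125507,
       -0.00139265]), 'tau': array([ 2.74908211e-05, -5.31808627e+01, -3.52736020e+01,  7.08492519e-02,
        2.44693703e-02, -7.76912998e-05]), 'ee_pos': array([0.17644901, 0.52064007, 0.20487426]), 'eef_rot': array([-3.14039665e+00, -7.75675529e-05,  2.81480247e+00]), 'force': array([ 0.98356154,  0.26733403, -0.35047259]), 'moment': array([ 0.00277909,  0.04796382, -0.04551061]), 'grip_force': 0.0, 'grip_width': 0.09398726292739183}
top {'fx': 403.0275807017474, 'fy': 403.0275807017474, 'cx': 243.45064239117937, 'cy': 190.86253641041748, 'dist_coeffs': array([-0.09107122,  0.        ,  0.        ,  0.        ,  0.        ]), 'world_to_cam': array([[ 0.00851179, -0.99980289, -0.017937  ,  0.30145115],
       [-0.99934143, -0.00787237, -0.03542209,  0.50902332],
       [ 0.0352739 ,  0.01822669, -0.99921146,  1.21417563],
       [ 0.        ,  0.        ,  0.        ,  1.        ]])}
side {'fx': 489.8516843297306, 'fy': 489.8516843297306, 'cx': 251.28397545583292, 'cy': 190.7918728650952, 'dist_coeffs': array([0.00346408, 0.        , 0.        , 0.        , 0.        ]), 'world_to_cam': array([[ 0.43942955, -0.89827552,  0.00166106,  0.03340576],
       [-0.78961657, -0.38715471, -0.47604296,  0.60637426],
       [ 0.42826082,  0.20787575, -0.87942046,  1.21219535],
       [ 0.        ,  0.        ,  0.        ,  1.        ]])}
```

View pics/top0.png

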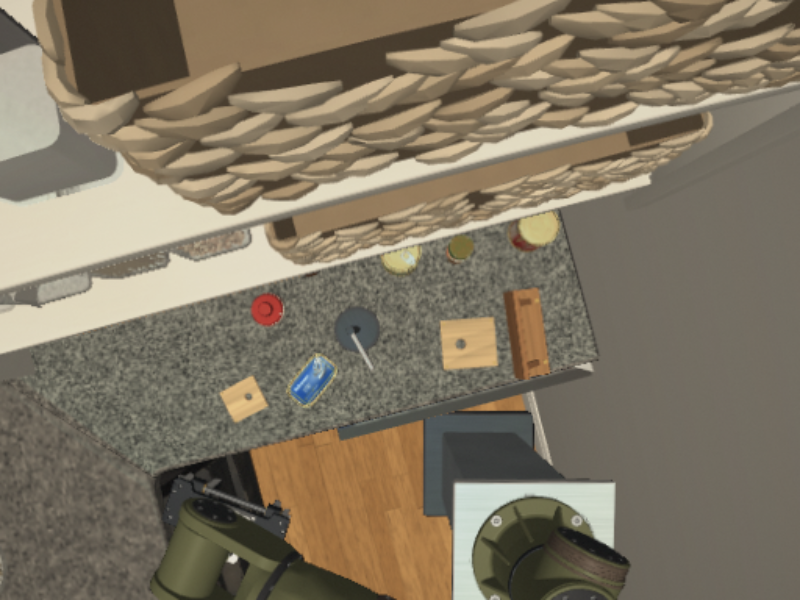

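View pics/side0.png

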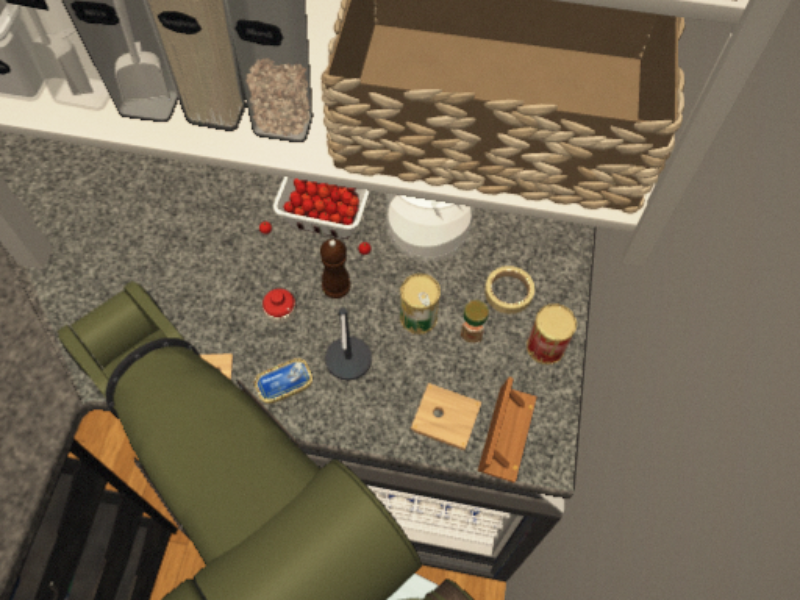

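Top view (800x600 px): candidates for the board are the plate at (468,343) and the smaller plate at (243,398). The larger one at (468,343) is meant; its hole is at (460,344), at the end away from the backrest (527,333). The stand base is at (357,328) with the peg tip at (370,367). The side view agrees: board (446,415), rest (508,430), stand (347,357).

```bash
cat > h.py <<'E'
import cv2,numpy as np
from station import ctrl,cams
def ray(i,uv):
    K=np.array([[i['fx'],0,i['cx']],[0,i['fy'],i['cy']],[0,0,1]])
    p=cv2.undistortPoints(np.array(uv,float).reshape(-1,1,2),K,i['dist_coeffs']).reshape(-1,2)
    T=i['world_to_cam'];R=T[:3,:3]
    return -R.T@T[:3,3], np.c_[p,np.ones(len(p))]@R
def plane(i,uv,z):
    o,d=ray(i,uv); return o+d*((z-o[2])/d[:,2])[:,None]
def proj(i,X):
    T=i['world_to_cam'];K=np.array([[i['fx'],0,i['cx']],[0,i['fy'],i['cy']],[0,0,1]])
    return cv2.projectPoints(np.array(X,float).reshape(-1,3),cv2.Rodrigues(T[:3,:3])[0],T[:3,3],K,i['dist_coeffs'])[0].reshape(-1,2)
def two(i1,u1,i2,u2):
    o1,d1=ray(i1,[u1]);o2,d2=ray(i2,[u2]);A=np.c_[d1[0],-d2[0]]
    s=np.linalg.lstsq(A,o2-o1,rcond=None)[0]
    a=o1+s[0]*d1[0];b=o2+s[1]*d2[0];return (a+b)/2,np.linalg.norm(a-b)
E
python3 - <<'E'
from h import *
S=1.5625
for n,c,rc in [("top",(480,355),(520,330)),("side",(460,425),(493,440))]:
    p=cv2.imread(f"pics/raw_{n}.png");i=cams.camera_info(n)
    hsv=cv2.cvtColor(p,cv2.COLOR_BGR2HSV)
    u=(int(c[0]/S),int(c[1]/S)); r=(int(rc[0]/S),int(rc[1]/S)); print(n,hsv[u[1],u[0]],hsv[r[1],r[0]])
    m=cv2.inRange(hsv,(8,50,150),(25,160,255))
    k,l,st,ce=cv2.connectedComponentsWithStats(m)
    b=(l==l[u[1],u[0]]).astype(np.uint8); print(st[l[u[1],u[0]]])
    cs,hi=cv2.findContours(b,cv2.RETR_CCOMP,cv2.CHAIN_APPROX_NONE)
    o=max(cs,key=cv2.contourArea); 
    q=cv2.boxPoints(cv2.minAreaRect(o)); ap=cv2.approxPolyDP(o,6,True)[:,0]
    W=plane(i,ap+0.0,.014);print("corners",ap.tolist(),W[:,:2].round(4).tolist(),np.linalg.norm(np.diff(W,axis=0,append=W[:1]),axis=1).round(3))
    for h,c2 in zip(hi[0],cs):
        if h[3]>=0 and len(c2)>8:
            M=c2[:,0].mean(0);print("hole",M,plane(i,[M],.014)[0].round(4),plane(i,[M],.0)[0].round(4))
    x,y=u; cv2.imwrite(f"pics/{n}_crop.png",cv2.resize(p[y-70:y+70,x-110:x+80],(760,560),interpolation=cv2.INTER_CUBIC)); print("crop origin",x-110,y-70)
a=cv2.imread("pics/top_crop.png");b=cv2.imread("pics/side_crop.png")
cv2.imwrite("pics/crops.png",cv2.resize(np.vstack([a[:,:],b]),None,fx=.53,fy=.53))
E
```

```text
top [ 18 106 200] [ 14 141 164]
[ 282  203   37   34 1085]
corners [[315, 203], [282, 205], [284, 236], [318, 233]] [[0.4713, 0.0883], [0.4645, 0.1884], [0.3708, 0.1817], [0.3806, 0.0788]] [0.1   0.094 0.103 0.091]
hole [294.5 219.5] [0.4209 0.1503 0.014 ] [0.4204 0.1487 0.    ]
crop origin 197 157
side [ 17 130 220] [ 13 167 179]
[ 263  245   45   42 1174]
corners [[274, 245], [263, 273], [297, 286], [307, 257]] [[0.4646, 0.1903], [0.373, 0.1825], [0.3807, 0.0801], [0.4729, 0.0886]] [0.092 0.103 0.093 0.102]
hole [280.05555556 263.5       ] [0.4204 0.1506 0.014 ] [0.4254 0.152  0.    ]
crop origin 184 202
```

View pics/crops.png

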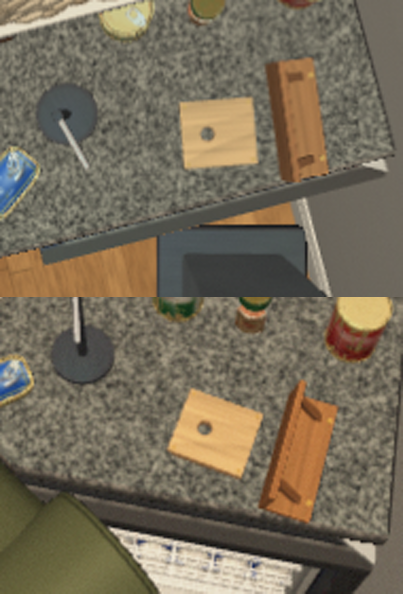

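The crops show that the chosen plate is plain wood with its hole towards the left, 37 mm from the edge. Both views give the same corners and sizes. Next are the rest and the stand.

Run:
```python
from h import *
I={n:cams.camera_info(n) for n in("top","side")}
P={n:cv2.imread(f"pics/raw_{n}.png") for n in I}
# rest: saturated wood
for n,u in [("top",(333,211)),("side",(316,282))]:
    hsv=cv2.cvtColor(P[n],cv2.COLOR_BGR2HSV)
    m=cv2.inRange(hsv,(5,135,60),(20,255,215)); k,l,st,ce=cv2.connectedComponentsWithStats(m)
    w=l[u[1]-8:u[1]+8,u[0]-8:u[0]+8];v=np.bincount(w[w>0]).argmax();b=(l==v).astype(np.uint8);print(n,st[v])
    o=max(cv2.findContours(b,0,cv2.CHAIN_APPROX_NONE)[0],key=cv2.contourArea)
    ap=cv2.approxPolyDP(o,3,True)[:,0]+0.
    for a in ap: print(a,"z0",plane(I[n],[a],0)[0,:2].round(4),"z61",plane(I[n],[a],.061)[0,:2].round(4))
# base disc + peg tip
d=np.load("pics/top_d.npy")
for n,(x0,y0,x1,y1) in [("top",(205,190,250,245)),("side",(200,190,245,248))]:
    p=P[n][y0:y1,x0:x1]; g=cv2.cvtColor(p,cv2.COLOR_BGR2HSV)
    cv2.imwrite(f"pics/st_{n}.png",cv2.resize(p,(400,480),interpolation=cv2.INTER_NEAREST))
cv2.imwrite("pics/st.png",np.hstack([cv2.imread("pics/st_top.png"),cv2.imread("pics/st_side.png")]))
```

```text
top [ 323  185   29   58 1192]
[343. 185.] z0 [ 5.274e-01 -3.000e-04] z61 [0.5242 0.0137]
[323. 188.] z0 [0.5177 0.0615] z61 [0.515  0.0725]
[330. 241.] z0 [0.3554 0.0394] z61 [0.3607 0.0514]
[351. 238.] z0 [ 0.3649 -0.0254] z61 [ 0.3697 -0.0101]
side [ 306  241   37   68 1403]
[326. 241.] z0 [0.5499 0.0583] z61 [0.5226 0.0563]
[320. 249.] z0 [0.5184 0.0647] z61 [0.4926 0.0624]
[306. 301.] z0 [0.3566 0.0409] z61 [0.3381 0.0396]
[328. 308.] z0 [ 0.3654 -0.0218] z61 [ 0.3465 -0.0203]
[342. 254.] z0 [0.5323 0.0007] z61 [0.5058 0.0012]
[328. 250.] z0 [0.5258 0.0423] z61 [0.4997 0.041 ]
```

View pics/st.png

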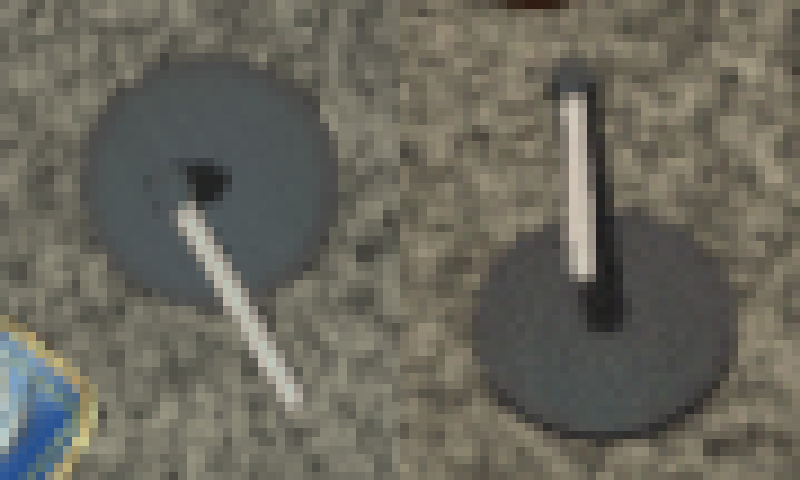

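Run:
```python
from h import *
t=cams.camera_info("top");s=cams.camera_info("side")
print("base", plane(t,[(227.9,210.2)],.014))
# side base: extents x 473..738 ->605 ; y 208..437
print("base side",plane(s,[(200+205/8.89-.5,190+322/8.276-.5)],.014))
tt=(237.3,235.7);ss=(220.0,223.1)
print("tip",two(t,tt,s,ss),plane(t,[tt],.206),plane(s,[ss],.206))
tt=(225.4,213.8);ss=(219.2,201.2)
print("root",two(t,tt,s,ss),plane(t,[tt],.199),plane(s,[ss],.199))
```

```text
base [[0.44737788 0.35225905 0.014     ]]
base side [[0.44528771 0.35057666 0.014     ]]
tip (array([0.38501135, 0.31642303, 0.20262661]), np.float64(0.0010841000766787974)) [[0.38502169 0.3167976  0.206     ]] [[0.38395235 0.31504313 0.206     ]]
root (array([0.44062797, 0.34778961, 0.20225216]), np.float64(0.0004089811670721934)) [[0.44046426 0.34817608 0.199     ]] [[0.44211307 0.34854842 0.199     ]]
```

```bash
cat >> h.py <<'E'
from scipy.spatial.transform import Rotation as Rn
n=np.array([-.14,.99,0]);n/=np.linalg.norm(n)   # rest normal, out of its face
def pushR(a):  # closing along rest, fingers tipped a deg towards rest
    z=-np.cos(np.radians(a))*np.array([0,0,1])-np.sin(np.radians(a))*n; y=np.array([n[1],-n[0],0])
    return np.c_[np.cross(y,z),y,z]
def gripR(yaw,tilt=0,axis=(1,0,0)):
    return (Rn.from_rotvec(np.radians(tilt)*np.array(axis))*Rn.from_euler('xyz',[180,0,yaw],degrees=True)).as_matrix()
def rel(pos,R,frm=None):
    o=ctrl.get_obs(); p,r=(o['ee_pos'],Rn.from_euler('xyz',o['eef_rot']).as_matrix()) if frm is None else frm
    d=r.T@(np.array(pos)-p)*1000; w=Rn.from_matrix(r.T@R).as_rotvec()
    print("shift mm",d.round(1),"turn",w.round(4),"deg",round(float(np.degrees(np.linalg.norm(w))),1))
E
python3 - <<'E'
from h import *
rel([.4145,.2118,.27],pushR(10)); rel([.4145,.2118,.27],pushR(10))
E
```

```text
shift mm [-324.6 -216.2  -64.8] turn [ 0.0953 -0.1559  1.1007] deg 63.9
shift mm [-324.6 -216.2  -64.8] turn [ 0.0953 -0.1559  1.1007] deg 63.9
```

>>> {"fn": "arm_command", "kwargs": {
  "plan": [
    [[0, 0, -50, 0, 0, 0, 0.1], [-100, -65, -65, 0.015, -0.025, 0.17, 0.1], [-325, -216, -65, 0.095, -0.156, 1.1, 0.1], [-325, -216, -65, 0.095, -0.156, 1.1, 0.1], [-325, -216, -65, 0.095, -0.156, 1.1, 0.1], [-325, -216, -65, 0.095, -0.156, 1.1, 0.1], [-325, -216, -65, 0.095, -0.156, 1.1, 0.1], [-325, -216, -65, 0.095, -0.156, 1.1, 0.1], [-325, -216, -65, 0.095, -0.156, 1.1, 0.1], [-325, -216, -65, 0.095, -0.156, 1.1, 0.1], [-325, -216, -65, 0.095, -0.156, 1.1, 0.1], [-325, -216, -65, 0.095, -0.156, 1.1, 0.1]]
  ]
}}

```text
time_s: 1.3
ee_pos: [0.4145, 0.2126, 0.2703]
eef_rot: [3.141, 0.173, 1.713]
force: [0.2, -1.2, 1.4]
grip_width: 0.0421
grip_force: 0.0
```

Run:
```python
from h import *
o=ctrl.get_obs();print(o['qpos'].round(3))
rel([.4145,.2118,.003],pushR(10))
p,d=cams.camera("wrist");cv2.imwrite("pics/w1.png",p)
```

```text
[ 0.49   0.106  1.612 -0.164  1.484  0.366]
shift mm [ 4.530e+01 -2.000e-01  2.634e+02] turn [ 0.0007 -0.0011  0.0021] deg 0.1
```

View pics/w1.png

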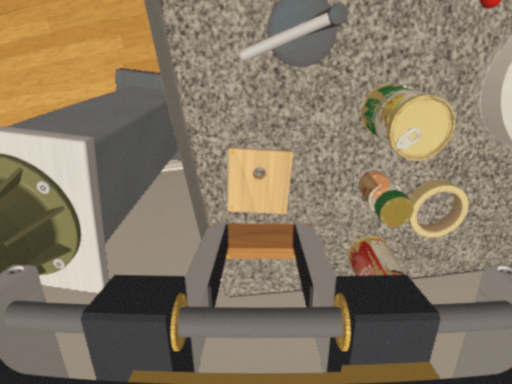

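Wrist view: the board is at (230–292, 149–213) with its hole at (259,172), and the fingers are beyond it near (260,240). The stand is at (300,30) and the peg is clear. I'll refine the lip and rest positions from this view.

Run:
```python
from h import *
i=cams.camera_info("wrist");p=cv2.imread("pics/w1.png")
m=cv2.inRange(cv2.cvtColor(p,cv2.COLOR_BGR2HSV),(10,50,150),(28,190,255))
k,l,st,ce=cv2.connectedComponentsWithStats(m);v=l[195,245];print(st[v])
o=max(cv2.findContours((l==v).astype(np.uint8),0,cv2.CHAIN_APPROX_NONE)[0],key=cv2.contourArea)
ap=cv2.approxPolyDP(o,6,True)[:,0]+0.
print(ap.tolist(),plane(i,ap,.014)[:,:2].round(4).tolist())
print("hole",plane(i,[(259,172.5)],.014))
# peg tip, and rest top
print("pegtip",plane(i,[(242,54)],.206),"root",plane(i,[(333,18)],.199),"rest edge z61",plane(i,[(228,248),(293,248),(228,225),(293,225)],.061)[:,:2])
```

```text
[ 225  146   70   70 4176]
[[228.0, 148.0], [225.0, 213.0], [286.0, 214.0], [293.0, 150.0]] [[0.3722, 0.1833], [0.3778, 0.0734], [0.4761, 0.0855], [0.4668, 0.1937]]
hole [[0.42244971 0.15132036 0.014     ]]
pegtip [[0.38733697 0.31683622 0.206     ]] root [[0.44671886 0.3494719  0.199     ]] rest edge z61 [[0.39018974 0.04001364]
 [0.48903725 0.05402743]
 [0.38633101 0.08159711]
 [0.48102207 0.09504186]]
```

>>> {"fn": "arm_command", "kwargs": {
  "plan": [
    [[11, 0, 65, 0, 0, 0, 0.1], [22, 0, 130, 0, 0, 0, 0.1], [33, 0, 190, 0, 0, 0, 0.1], [41, 0, 240, 0, 0, 0, 0.1], [45, 0, 255, 0, 0, 0, 0.1], [45, 0, 263, 0, 0, 0, 0.1], [45, 0, 263, 0, 0, 0, 0.1], [45, 0, 263, 0, 0, 0, 0.1], [45, 0, 263, 0, 0, 0, 0.1]]
  ]
}}

```text
time_s: 2.25
ee_pos: [0.4151, 0.2116, 0.0037]
eef_rot: [3.141, 0.173, 1.713]
force: [0.5, -0.1, 0.2]
grip_width: 0.0424
grip_force: 0.0
```

>>> {"fn": "arm_command", "kwargs": {
  "plan": [
    [[-10, 0, 1.5, 0, 0, 0, 0.1], [-15, 0, 2.5, 0, 0, 0, 0.1], [-20, 0, 3.5, 0, 0, 0, 0.1], [-24, 0, 4, 0, 0, 0, 0.1], [-28, 0, 5, 0, 0, 0, 0.1], [-32, 0, 5.5, 0, 0, 0, 0.1], [-36, 0, 6.5, 0, 0, 0, 0.1], [-40, 0, 7, 0, 0, 0, 0.1]]
  ]
}}

```text
time_s: 3.05
ee_pos: [0.4211, 0.1704, 0.0036]
eef_rot: [3.141, 0.174, 1.712]
force: [-0.1, 1.5, -0.6]
grip_width: 0.0423
grip_force: 0.4
```

>>> {"fn": "arm_command", "kwargs": {
  "plan": [
    [[-2, 0, 0.3, 0, 0, 0, 0.1], [-4, 0, 0.7, 0, 0, 0, 0.1]]
  ]
}}

```text
time_s: 3.25
ee_pos: [0.4217, 0.1675, 0.0037]
eef_rot: [3.14, 0.171, 1.711]
force: [-6.0, 21.4, 0.9]
grip_width: 0.0425
grip_force: 10.9
```

>>> {"fn": "arm_command", "kwargs": {
  "plan": [
    [[1, 0, -0.2, 0, 0, 0, 0.1], [0.3, 0, -2.8, 0, 0, 0, 0.1], [-0.5, 0, -5.5, 0, 0, 0, 0.1]]
  ]
}}

```text
time_s: 3.55
ee_pos: [0.4216, 0.1675, 0.0093]
eef_rot: [3.141, 0.173, 1.712]
force: [-0.9, 5.4, 0.4]
grip_width: 0.0427
grip_force: 2.7
```

```bash
cat >> h.py <<'E'
def tilt(save=None,hole=False):
    i=cams.camera_info("wrist");p,d=cams.camera("wrist")
    if save: cv2.imwrite(save,p)
    m=cv2.inRange(cv2.cvtColor(p,cv2.COLOR_BGR2HSV),(10,50,110),(28,200,255)); m=cv2.erode(m,np.ones((3,3)))
    k,l,st,ce=cv2.connectedComponentsWithStats(m)
    v,u=np.nonzero((m>0)&(d>0)); o,r=ray(i,np.c_[u,v]); X=o+r*d[v,u][:,None]
    ref=np.array([.437,.052,0]); Q=np.c_[(X-ref)@n,(X-ref)@np.array([n[1],-n[0],0]),X[:,2]]  # s,along,z
    k=(Q[:,0]>-.03)&(Q[:,0]<.13)&(abs(Q[:,1])<.08)&(Q[:,2]>.004)
    Q=Q[k]; 
    if len(Q)<30: print("few",len(Q));return
    c=np.median(Q,0);U=np.linalg.svd(Q-Q.mean(0),full_matrices=False)[2][2];U*=np.sign(U[2])or 1
    print("pts",len(Q),"s",np.percentile(Q[:,0],[1,99]).round(3),"z",np.percentile(Q[:,2],[1,99]).round(3),"normal",U.round(3),"theta",round(float(np.degrees(np.arctan2(-U[0],U[2]))),1))
E
python3 - <<'E'
from h import *
tilt("pics/w2.png")
E
```

```text
pts 8639 s [-0.002  0.108] z [0.008 0.029] normal [ 0.014 -0.003  1.   ] theta -0.8
```

View pics/w2.png

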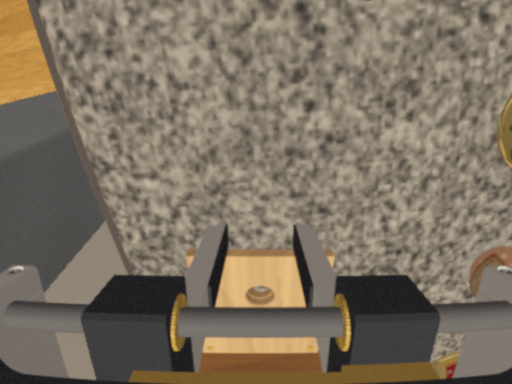

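The board is still flat, so the fingertip slid up the edge. I'll retry with the fingertip lower under the lip, more tilt and more force.

Run:
```python
from h import *
p=ctrl.get_obs()['ee_pos']; a=p+n*.008; b=a.copy();b[2]=.003
rel(a,pushR(15)); rel(b,pushR(15)); rel(b-n*.008,pushR(15))
```

```text
shift mm [ 7.9  0.  -1.4] turn [ 0.0014 -0.0888  0.0005] deg 5.1
shift mm [ 9.  -0.   5.2] turn [ 0.0014 -0.0888  0.0005] deg 5.1
shift mm [ 1.2 -0.   6.6] turn [ 0.0014 -0.0888  0.0005] deg 5.1
```

>>> {"fn": "arm_command", "kwargs": {
  "plan": [
    [[8, 0, -1.4, 0, -0.089, 0, 0.1], [9, 0, 3, 0, -0.089, 0, 0.1], [9, 0, 5.2, 0, -0.089, 0, 0.1], [9, 0, 5.2, 0, -0.089, 0, 0.1], [5, 0, 6, 0, -0.089, 0, 0.1], [2.2, 0, 6.5, 0, -0.089, 0, 0.1], [1.2, 0, 6.6, 0, -0.089, 0, 0.1]]
  ]
}}

```text
time_s: 4.3
ee_pos: [0.4217, 0.1673, 0.0025]
eef_rot: [3.14, 0.261, 1.711]
force: [-2.8, 11.1, 1.6]
grip_width: 0.0423
grip_force: 6.0
```

>>> {"fn": "arm_command", "kwargs": {
  "plan": [
    [[0, 0, 0, 0, 0, 0, 0.1]]
  ]
}}

```text
time_s: 4.4
ee_pos: [0.4216, 0.1674, 0.0025]
eef_rot: [3.14, 0.261, 1.711]
force: [-2.1, 7.4, 1.6]
grip_width: 0.0422
grip_force: 4.1
```

>>> {"fn": "arm_command", "kwargs": {
  "plan": [
    [[-1, 0, 0.3, 0, 0, 0, 0.1]]
  ]
}}

```text
time_s: 4.5
ee_pos: [0.4218, 0.167, 0.0025]
eef_rot: [3.14, 0.26, 1.711]
force: [-6.0, 19.0, 3.0]
grip_width: 0.0428
grip_force: 9.3
```

>>> {"fn": "arm_command", "kwargs": {
  "plan": [
    [[-1.2, 0, -3.3, 0, 0, 0, 0.1]]
  ]
}}

```text
time_s: 4.6
ee_pos: [0.4218, 0.1669, 0.0058]
eef_rot: [3.14, 0.259, 1.711]
force: [-3.2, 14.5, 0.3]
grip_width: 0.0425
grip_force: 6.9
```

>>> {"fn": "arm_command", "kwargs": {
  "plan": [
    [[-1.2, 0, -3.3, 0, 0, 0, 0.1]]
  ]
}}

```text
time_s: 4.7
ee_pos: [0.4218, 0.1665, 0.0095]
eef_rot: [3.14, 0.26, 1.711]
force: [-3.0, 12.5, 1.0]
grip_width: 0.0424
grip_force: 6.1
```

Run:
```python
from h import *
tilt("pics/w3.png")
p,d=cams.camera("side");cv2.imwrite("pics/s3.png",p)
```

```text
pts 8757 s [-0.003  0.108] z [0.007 0.038] normal [ 0.076 -0.002  0.997] theta -4.4
```

```bash
sed -i "s/k=(Q\[:,0\]>-.03)/k=(Q[:,0]>SMIN)/" h.py; sed -i "s/^def tilt.*/SMIN=.015\n&/" h.py
python3 - <<'E'
from h import *
tilt()
p=cv2.imread("pics/w3.png")[215:384,150:360];q=cv2.imread("pics/s3.png")[215:330,220:350]
cv2.imwrite("pics/v3.png",np.hstack([cv2.resize(p,(400,340)),cv2.resize(q,(385,340),interpolation=cv2.INTER_CUBIC)]))
E
```

```text
pts 4683 s [0.053 0.108] z [0.006 0.021] normal [-0.061 -0.003  0.998] theta 3.5
```

View pics/v3.png

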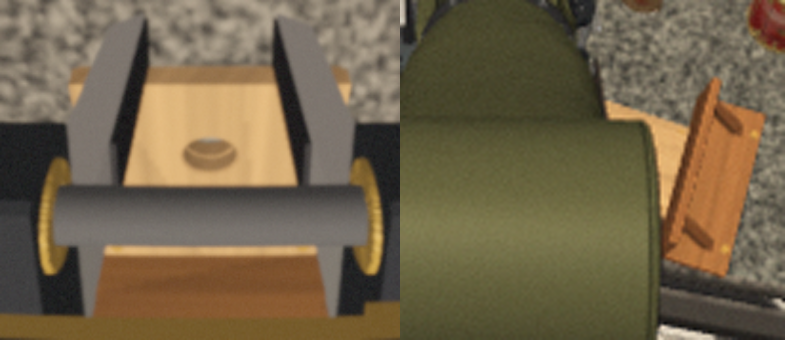

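The left crop shows the lip end raised (its end face shows as a dark strip), and depth gives 3.5 degrees, so it is lifting. I'll continue along the arc.

>>> {"fn": "arm_command", "kwargs": {
  "plan": [
    [[-1.5, 0, -3.3, 0, 0, 0, 0.1], [-3.1, 0, -6.6, 0, 0, 0, 0.1], [-4.8, 0, -9.9, 0, 0, 0, 0.1], [-6.6, 0, -13.1, 0, 0, 0, 0.1]]
  ]
}}

```text
time_s: 5.25
ee_pos: [0.4222, 0.1641, 0.024]
eef_rot: [3.139, 0.259, 1.711]
force: [-5.3, 20.3, 2.8]
grip_width: 0.0422
grip_force: 9.6
```

Run:
```python
from h import *
tilt()
```

```text
pts 4895 s [0.037 0.105] z [0.017 0.035] normal [-0.167 -0.003  0.986] theta 9.6
```

>>> {"fn": "arm_command", "kwargs": {
  "plan": [
    [[-2.2, 0, -3.9, 0, 0, 0, 0.1], [-4.5, 0, -7.8, 0, 0, 0, 0.1], [-7.2, 0, -11.4, 0, 0, 0, 0.1], [-10.0, 0, -15, 0, 0, 0, 0.1]]
  ]
}}

```text
time_s: 5.7
ee_pos: [0.4232, 0.1594, 0.0415]
eef_rot: [3.138, 0.257, 1.711]
force: [-9.2, 27.9, 8.4]
grip_width: 0.0423
grip_force: 13.2
```

Run:
```python
from h import *
tilt()
```

```text
pts 4536 s [0.016 0.101] z [0.02  0.053] normal [-0.32  -0.003  0.947] theta 18.7
```

>>> {"fn": "arm_command", "kwargs": {
  "plan": [
    [[-1.2, 0, -3.8, 0, 0, 0, 0.1], [-4.8, 0, -7.1, 0, 0, 0, 0.1], [-8.1, 0, -10.3, 0, 0, 0, 0.1], [-11.5, 0, -13.2, 0, 0, 0, 0.1]]
  ]
}}

```text
time_s: 6.15
ee_pos: [0.4245, 0.15, 0.0572]
eef_rot: [3.139, 0.26, 1.712]
force: [-0.0, 8.9, 4.2]
grip_width: 0.0425
grip_force: 4.0
```

Run:
```python
from h import *
tilt()
```

```text
pts 2949 s [0.019 0.092] z [0.026 0.073] normal [-0.489 -0.004  0.872] theta 29.3
```

>>> {"fn": "arm_command", "kwargs": {
  "plan": [
    [[-3.6, 0, -2.9, 0, 0, 0, 0.1], [-7.3, 0, -5.6, 0, 0, 0, 0.1], [-11.2, 0, -8.1, 0, 0, 0, 0.1], [-15.2, 0, -10.4, 0, 0, 0, 0.1]]
  ]
}}

```text
time_s: 6.6
ee_pos: [0.4263, 0.1381, 0.0714]
eef_rot: [3.138, 0.26, 1.711]
force: [0.0, 3.7, 2.4]
grip_width: 0.0422
grip_force: 2.4
```

Run:
```python
from h import *
tilt()
```

```text
pts 1725 s [0.074 0.08 ] z [0.071 0.085] normal [0.99  0.003 0.139] theta -82.0
```

>>> {"fn": "arm_command", "kwargs": {
  "plan": [
    [[-4.4, 0, -2, 0, 0, 0, 0.1], [-8.8, 0, -4, 0, 0, 0, 0.1], [-13, 0, -5.7, 0, 0, 0, 0.1], [-17.4, 0, -7.2, 0, 0, 0, 0.1]]
  ]
}}

```text
time_s: 7.05
ee_pos: [0.4286, 0.123, 0.083]
eef_rot: [3.138, 0.261, 1.711]
force: [-1.3, 8.0, 9.6]
grip_width: 0.0424
grip_force: 6.4
```

>>> {"fn": "arm_command", "kwargs": {
  "plan": [
    [[-4.3, 0, -1.4, 0, 0, 0, 0.1], [-8.7, 0, -2.7, 0, 0, 0, 0.1], [-13.2, 0, -3.7, 0, 0, 0, 0.1], [-17.7, 0, -4.6, 0, 0, 0, 0.1]]
  ]
}}

```text
time_s: 7.45
ee_pos: [0.4306, 0.1067, 0.0918]
eef_rot: [3.139, 0.262, 1.711]
force: [0.8, 2.0, 3.3]
grip_width: 0.0421
grip_force: 2.3
```

Run:
```python
from h import *
tilt("pics/w4.png")
```

```text
pts 7826 s [0.029 0.114] z [0.041 0.209] normal [-0.888 -0.009  0.459] theta 62.7
```

View pics/w4.png

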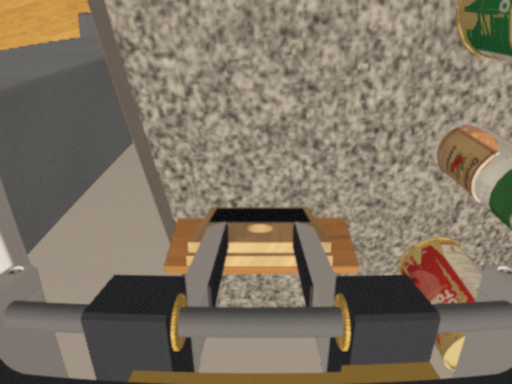

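The board stands at about 65 degrees: slate strip at (262,213), step under the fingers, rest at (260,250). I'll continue to upright.

>>> {"fn": "arm_command", "kwargs": {
  "plan": [
    [[-4.5, 0, -0.8, 0, 0, 0, 0.1], [-9, 0, -1.1, 0, 0, 0, 0.1], [-13.7, 0, -1.4, 0, 0, 0, 0.1], [-18.4, 0, -1.4, 0, 0, 0, 0.1]]
  ]
}}

```text
time_s: 7.9
ee_pos: [0.4323, 0.0891, 0.097]
eef_rot: [-3.141, 0.263, 1.712]
force: [0.1, 0.8, 0.1]
grip_width: 0.0423
grip_force: 0.1
```

>>> {"fn": "arm_command", "kwargs": {
  "plan": [
    [[-4.5, 0, 0.3, 0, 0, 0, 0.1], [-9, 0, 0.9, 0, 0, 0, 0.1], [-13.5, 0, 1.6, 0, 0, 0, 0.1], [-18, 0, 2.4, 0, 0, 0, 0.1]]
  ]
}}

```text
time_s: 8.3
ee_pos: [0.4351, 0.0715, 0.0996]
eef_rot: [3.141, 0.263, 1.712]
force: [-0.2, -0.0, 0.2]
grip_width: 0.0421
grip_force: 0.0
```

Run:
```python
from h import *
p,d=cams.camera("wrist");cv2.imwrite("pics/w5.png",p)
```

```text
(no output)
```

View pics/w5.png

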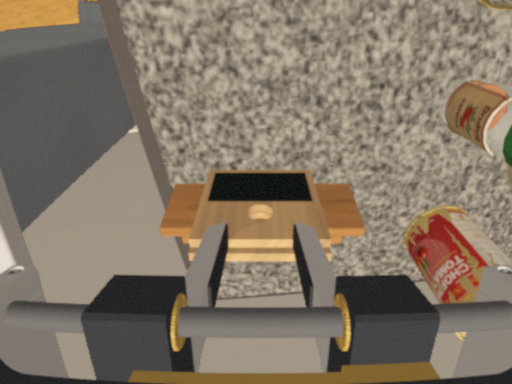

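The wrist view shows the board leaning on the rest with its slate (black, 260,187) outward, the hole at (260,212) and the top edge near (260,250). The fingers are free, so I'll retreat and turn for the grasp.

```bash
cat >> h.py <<'E'
def grasp(lean=8):
    c,s=np.cos(np.radians(lean)),np.sin(np.radians(lean)); z=np.array([0,0,-c])+s*n; y=-n
    return np.c_[np.cross(y,z),y,z]
E
python3 - <<'E'
from h import *
p=ctrl.get_obs()['ee_pos']; a=p+n*.04; rel(a,pushR(15)); b=a.copy();b[2]=.185; rel(b,pushR(15))
c=np.array([.437,.052,.185])+n*.02; rel(c,grasp(8))
E
```

```text
shift mm [ 38.6   0.  -10.4] turn [0.0008 0.0009 0.0003] deg 0.1
shift mm [ 16.5   0.1 -92.9] turn [0.0008 0.0009 0.0003] deg 0.1
shift mm [-21.4  -0.8 -82.7] turn [0.2615 0.2604 1.5555] deg 91.6
```

>>> {"fn": "arm_command", "kwargs": {
  "plan": [
    [[20, 0, -5, 0, 0, 0, 0.1], [38, 0, -10, 0, 0, 0, 0.1], [28, 0, -50, 0, 0, 0, 0.1], [16, 0, -93, 0, 0, 0, 0.1]]
  ]
}}

```text
time_s: 8.75
ee_pos: [0.4286, 0.1113, 0.1854]
eef_rot: [-3.139, 0.263, 1.714]
force: [-0.0, -0.3, -0.1]
grip_width: 0.0421
grip_force: 0.0
```

>>> {"fn": "arm_command", "kwargs": {
  "plan": [
    [[-37, -1, 10, 0.2615, 0.2604, 1.5555, 0.1], [-37, -1, 10, 0.2615, 0.2604, 1.5555, 0.1], [-37, -1, 10, 0.2615, 0.2604, 1.5555, 0.1], [-37, -1, 10, 0.2615, 0.2604, 1.5555, 0.1], [-37, -1, 10, 0.2615, 0.2604, 1.5555, 0.1], [-37, -1, 10, 0.2615, 0.2604, 1.5555, 0.1], [-37, -1, 10, 0.2615, 0.2604, 1.5555, 0.1], [-37, -1, 10, 0.2615, 0.2604, 1.5555, 0.1], [-37, -1, 10, 0.2615, 0.2604, 1.5555, 0.1], [-37, -1, 10, 0.2615, 0.2604, 1.5555, 0.1], [-37, -1, 10, 0.2615, 0.2604, 1.5555, 0.1], [-37, -1, 10, 0.2615, 0.2604, 1.5555, 0.1]]
  ]
}}

```text
time_s: 9.95
ee_pos: [0.4337, 0.0726, 0.1852]
eef_rot: [-3.071, -0.0, 0.139]
force: [-0.3, 0.1, -0.8]
grip_width: 0.0425
grip_force: 0.0
```

```bash
cat >> h.py <<'E'
def cloud(name):
    i=cams.camera_info(name);p,d=cams.camera(name)
    v,u=np.nonzero(d>0);o,r=ray(i,np.c_[u,v]);X=o+r*d[v,u][:,None]
    return p,d,np.c_[u,v],X
def sa(X):
    ref=np.array([.437,.052,0]);return np.c_[(X-ref)@n,(X-ref)@np.array([n[1],-n[0],0]),X[:,2]]
E
python3 - <<'E'
from h import *
o=ctrl.get_obs();print(o['qpos'].round(2),o['ee_pos'])
p,d,uv,X=cloud("wrist");cv2.imwrite("pics/w6.png",p);np.save("pics/w6.npy",d)
Q=sa(X);hsv=cv2.cvtColor(p,cv2.COLOR_BGR2HSV)[uv[:,1],uv[:,0]]
k=(abs(Q[:,0])<.06)&(abs(Q[:,1])<.07)&(Q[:,2]>.065)&(Q[:,2]<.13)
print(k.sum());q=Q[k]
for z0 in np.arange(.065,.125,.005):
    w=q[(q[:,2]>=z0)&(q[:,2]<z0+.005)]
    if len(w)>5: print(round(z0,3),len(w),"s",np.percentile(w[:,0],[2,50,98]).round(4),"along",np.percentile(w[:,1],[2,50,98]).round(4))
E
```

```text
[0.04 0.07 1.84 0.07 1.23 1.45] [0.43369705 0.07261702 0.18518219]
1595
0.065 14 s [0.0029 0.009  0.0152] along [0.0483 0.0484 0.0486]
0.075 15 s [0.003  0.0094 0.0158] along [0.0484 0.0485 0.0486]
0.08 15 s [0.0031 0.0094 0.0157] along [0.0483 0.0484 0.0485]
0.09 15 s [0.0032 0.0093 0.0154] along [0.0483 0.0484 0.0485]
0.095 744 s [0.0095 0.0129 0.0162] along [-0.0446  0.0054  0.0475]
0.1 623 s [0.0024 0.0059 0.0094] along [-0.0437  0.0051  0.0473]
0.105 169 s [0.0026 0.0059 0.0092] along [-0.0442  0.0024  0.0466]
```

The board's top edge is at z 0.105 and it stands almost exactly vertical, not yet leaning. I'll straddle the top and nudge it back onto the panel before gripping.

```bash
cat >> h.py <<'E'
def W(s,a,z): return np.array([.437,.052,0])+n*s+np.array([n[1],-n[0],0])*a+np.array([0,0,z])
E
python3 - <<'E'
from h import *
print(sa(ctrl.get_obs()['ee_pos'][None]))
rel(W(.009,.002,.15),grasp(8));rel(W(.009,.002,.086),grasp(8)); rel(W(-.004,.002,.086),grasp(8)); rel(W(-.017,.002,.086),grasp(8))
E
```

```text
[[ 0.02097983 -0.00033363  0.185182  ]]
shift mm [ 2.3 14.4 34.3] turn [0.0002 0.0001 0.0019] deg 0.1
shift mm [ 2.3 18.8 98.1] turn [0.0002 0.0001 0.0019] deg 0.1
shift mm [ 2.3 31.8 97.2] turn [0.0002 0.0001 0.0019] deg 0.1
shift mm [ 2.3 44.8 96.3] turn [0.0002 0.0001 0.0019] deg 0.1
```

```bash
cat >> h.py <<'E'
def grasp(lean=8):
    l=np.radians(lean); z=np.array([0,0,-np.cos(l)])+np.sin(l)*n; x=np.array([n[1],-n[0],0])
    return np.c_[x,np.cross(z,x),z]
E
python3 - <<'E'
from h import *
for s,z in[(.009,.15),(.009,.086),(-.004,.086),(-.017,.086)]: rel(W(s,.002,z),grasp(8))
E
```

```text
shift mm [ 2.3 14.4 34.3] turn [0.0701 0.0002 0.0019] deg 4.0
shift mm [ 2.3 18.8 98.1] turn [0.0701 0.0002 0.0019] deg 4.0
shift mm [ 2.3 31.8 97.2] turn [0.0701 0.0002 0.0019] deg 4.0
shift mm [ 2.3 44.8 96.3] turn [0.0701 0.0002 0.0019] deg 4.0
```

>>> {"fn": "arm_command", "kwargs": {
  "plan": [
    [[2, 14, 34, 0.07, 0, 0, 0.1], [2, 16, 60, 0.07, 0, 0, 0.1], [2, 19, 98, 0.07, 0, 0, 0.1], [2, 19, 98, 0.07, 0, 0, 0.1], [2, 26, 97.6, 0.07, 0, 0, 0.1], [2, 30, 97.2, 0.07, 0, 0, 0.1], [2, 34, 97, 0.07, 0, 0, 0.1], [2, 38, 97, 0.07, 0, 0, 0.1]]
  ]
}}

```text
time_s: 10.8
ee_pos: [0.4408, 0.042, 0.0868]
eef_rot: [-3.002, -0.002, 0.141]
force: [-0.3, -0.6, -0.4]
grip_width: 0.0422
grip_force: 0.0
```

>>> {"fn": "arm_command", "kwargs": {
  "plan": [
    [[0, 3, 0, 0, 0, 0, 0.1], [0, 5, 0, 0, 0, 0, 0.1]]
  ]
}}

```text
time_s: 11.0
ee_pos: [0.441, 0.0372, 0.0853]
eef_rot: [-3.002, -0.001, 0.141]
force: [0.5, -0.2, 0.7]
grip_width: 0.042
grip_force: 0.0
```

>>> {"fn": "arm_command", "kwargs": {
  "plan": [
    [[0, 2, 0, 0, 0, 0, 0.1], [0, 4, 0, 0, 0, 0, 0.1]]
  ]
}}

```text
time_s: 11.2
ee_pos: [0.4415, 0.0337, 0.0846]
eef_rot: [-3.001, -0.0, 0.141]
force: [0.3, 1.3, 0.9]
grip_width: 0.0425
grip_force: 0.6
```

>>> {"fn": "arm_command", "kwargs": {
  "plan": [
    [[0, 2, 0, 0, 0, 0, 0.1], [0, 3, 0, 0, 0, 0, 0.1]]
  ]
}}

```text
time_s: 11.4
ee_pos: [0.4418, 0.0305, 0.0839]
eef_rot: [-3.002, 0.0, 0.141]
force: [-0.2, 0.6, -1.0]
grip_width: 0.0424
grip_force: 0.4
```

Run:
```python
from h import *
p,d,uv,X=cloud("wrist");cv2.imwrite("pics/w7.png",p)
Q=sa(X)
k=(abs(Q[:,0])<.06)&(abs(Q[:,1])<.07)&(Q[:,2]>.03)&(Q[:,2]<.13);q=Q[k]
for z0 in np.arange(.04,.12,.005):
  for a0 in (-.045,.012,.035):
    w=q[(q[:,2]>=z0)&(q[:,2]<z0+.005)&(q[:,1]>a0)&(q[:,1]<a0+.02)]
    if len(w)>5: print(round(z0,3),a0,len(w),"s",np.percentile(w[:,0],[2,50,98]).round(4))
```

```text
0.04 0.012 20 s [0.0168 0.0177 0.0188]
0.04 0.035 37 s [0.0023 0.0126 0.0186]
0.045 -0.045 7 s [-0.0147 -0.0146 -0.0144]
0.045 0.012 22 s [0.0144 0.0155 0.0165]
0.045 0.035 43 s [-0.0001  0.0134  0.0165]
0.05 -0.045 19 s [-0.0153 -0.0149 -0.0146]
0.05 0.012 43 s [0.0118 0.0125 0.0143]
0.05 0.035 46 s [-0.002   0.0116  0.0142]
0.055 0.012 54 s [-0.0156 -0.0028  0.0122]
0.055 0.035 165 s [-0.0157 -0.0122  0.0117]
0.06 -0.045 10 s [0.0084 0.0087 0.0093]
0.06 0.012 27 s [0.0074 0.0083 0.0094]
0.06 0.035 161 s [-0.0146 -0.009   0.0093]
0.065 -0.045 20 s [0.0054 0.0065 0.0074]
0.065 0.012 31 s [0.0051 0.0062 0.0072]
0.065 0.035 56 s [-0.0083  0.003   0.0072]
0.07 -0.045 27 s [0.0031 0.0043 0.0051]
0.07 0.012 32 s [0.003  0.004  0.0051]
0.07 0.035 47 s [-0.0097  0.0032  0.005 ]
0.075 -0.045 24 s [0.0011 0.0021 0.0032]
0.075 0.012 31 s [0.001  0.0019 0.003 ]
0.075 0.035 68 s [-0.0127 -0.0013  0.003 ]
0.08 -0.045 32 s [-0.0011 -0.0001  0.001 ]
0.08 0.012 35 s [-0.0013 -0.0002  0.0007]
0.08 0.035 61 s [-0.0151 -0.0029  0.0008]
0.085 -0.045 28 s [-0.0031 -0.0022 -0.0012]
0.085 0.012 39 s [-0.0034 -0.0024 -0.0014]
0.085 0.035 72 s [-0.0167 -0.0034 -0.0014]
0.09 -0.045 242 s [-0.0128 -0.0098 -0.0036]
0.09 0.012 282 s [-0.0132 -0.0101 -0.0038]
0.09 0.035 259 s [-0.0188 -0.0104 -0.0039]
0.095 -0.045 370 s [-0.0211 -0.0166 -0.0058]
0.095 0.012 557 s [-0.0534 -0.0163 -0.006 ]
0.095 0.035 403 s [-0.0209 -0.0165 -0.006 ]
0.1 0.012 34 s [-0.0577 -0.053   0.0072]
0.105 0.012 64 s [-0.0583 -0.0499  0.0067]
0.11 0.012 78 s [-0.0593 -0.0029  0.0062]
0.115 0.012 83 s [-0.0592 -0.0502  0.0051]
```

View pics/w7.png

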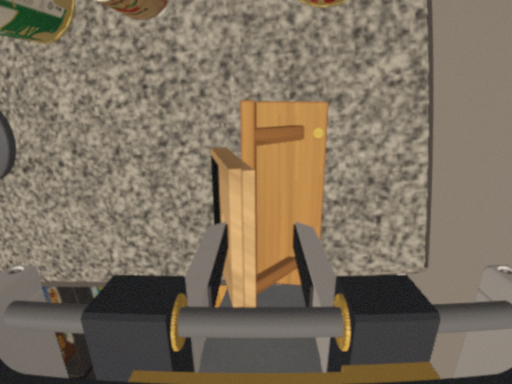

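The wrist view shows the board leaning on the panel, with its top edge running from (225,155) to (250,300). Depth gives about 24 degrees of lean. Before gripping tilted, I'll check the clearance on the right side.

Run:
```python
from h import *
i=cams.camera_info("top");d=np.load("pics/top_d.npy")
for u,v in[(385,200),(400,220),(420,220),(450,200),(480,260),(400,180),(420,120)]:
    o,r=ray(i,[(u,v)]);print(u,v,(o+r[0]*d[v,u]).round(3))
o=ctrl.get_obs();print(o['qpos'].round(2))
a=W(-.020,.002,.090);b=W(-.0276,.002,.130);c=W(-.0072,.002,.0805)
p=o['ee_pos'];rel(p+n*.004,grasp(8));rel(p+n*.004+[0,0,.06],grasp(8));
for e in(.05,0): rel(W(-.0076-.407*e,.002,.0814+.914*e),grasp(24))
```

```text
385 200 [ 0.481 -0.104  0.082]
400 220 [ 0.426 -0.119  0.158]
420 220 [ 0.431 -0.118  0.291]
450 200 [ 0.476 -0.105  0.464]
480 260 [ 0.366 -0.135  0.52 ]
400 180 [ 0.529 -0.092  0.232]
420 120 [ 0.625 -0.033  0.497]
[-0.1   0.23  1.93  0.16  1.02  1.25]
shift mm [ 0.  -4.   0.6] turn [-0.0002  0.0002  0.0001] deg 0.0
shift mm [ -0.  -12.3 -58.9] turn [-0.0002  0.0002  0.0001] deg 0.0
shift mm [  0.3  -0.2 -43.6] turn [2.791e-01 2.000e-04 1.000e-04] deg 16.0
shift mm [  0.3 -14.    4.5] turn [2.791e-01 2.000e-04 1.000e-04] deg 16.0
```

A wall stands at y ≈ -0.12 behind the rest, so a 24 degree tool tilt would hit it. Instead I'll keep the 8 degree tilt, draw the top back upright with the rear finger and close there.

>>> {"fn": "arm_command", "kwargs": {
  "plan": [
    [[0, -5, 0.4, 0, 0, 0, 0.1], [0, -10, 0.8, 0, 0, 0, 0.1], [0, -15, 1.2, 0, 0, 0, 0.1], [0, -20, 1.6, 0, 0, 0, 0.1], [0, -24, 2, 0, 0, 0, 0.1], [0, -28, 2.4, 0, 0, 0, 0.1], [0, -32, 2.7, 0, 0, 0, 0.1], [0, -36, 3, 0, 0, 0, 0.1], [0, -36, 3, 0, 0, 0, 0.3], [0, -36, 3, 0, 0, 0, 0.5], [0, -36, 3, 0, 0, 0, 0.5]]
  ],
  "squeeze": 25
}}

```text
time_s: 12.55
ee_pos: [0.4368, 0.0662, 0.0861]
eef_rot: [-3.002, -0.0, 0.14]
force: [0.0, 0.2, -0.3]
grip_width: 0.0243
grip_force: 0.0
```

>>> {"fn": "arm_command", "kwargs": {
  "plan": [
    [[0, 0, 0, 0, 0, 0, 0.7], [0, 0, 0, 0, 0, 0, 1], [0, 0, 0, 0, 0, 0, 1], [0, 0, 0, 0, 0, 0, 1]]
  ],
  "squeeze": 25
}}

```text
time_s: 12.95
ee_pos: [0.4368, 0.0664, 0.0862]
eef_rot: [-3.001, -0.0, 0.141]
force: [-0.5, 2.2, 1.1]
grip_width: 0.0136
grip_force: 24.9
```

```bash
cat >> h.py <<'E'
def prof():
    p,d,uv,X=cloud("wrist");Q=sa(X)
    k=(abs(Q[:,0])<.06)&(abs(Q[:,1])<.07)&(Q[:,2]>.03)&(Q[:,2]<.25);q=Q[k]
    t=sa(ctrl.get_obs()['ee_pos'][None])[0];print("tcp",t.round(4))
    for z0 in np.arange(.04,.12,.01):
      for a0 in (-.042,.025):
        w=q[(q[:,2]>=z0)&(q[:,2]<z0+.005)&(q[:,1]>a0)&(q[:,1]<a0+.016)]
        if len(w)>5: print(round(z0,3),a0,len(w),"s",np.percentile(w[:,0],[2,50,98]).round(4))
E
python3 - <<'E'
from h import *
prof()
E
```

```text
tcp [0.0143 0.0018 0.0862]
0.04 0.025 10 s [-0.0039 -0.0035 -0.0032]
0.05 0.025 21 s [-0.0053 -0.005  -0.0048]
0.06 -0.042 7 s [-0.0147 -0.0133 -0.0125]
0.06 0.025 181 s [-0.0146 -0.0099 -0.0065]
0.1 -0.042 191 s [0.0043 0.0079 0.0176]
0.1 0.025 362 s [0.0038 0.0072 0.0175]
```

Gripped at 13.6 mm opening and 25 N. Now I'll set the board flush against the panel at 8 degrees.

>>> {"fn": "arm_command", "kwargs": {
  "plan": [
    [[0, 2, -1, 0, 0, 0, 1], [0, 7, -1.5, 0, 0, 0, 1], [0, 12, -2, 0, 0, 0, 1], [0, 16, -2, 0, 0, 0, 1]]
  ]
}}

```text
time_s: 13.4
ee_pos: [0.4392, 0.0501, 0.0861]
eef_rot: [-3.001, -0.0, 0.14]
force: [-1.2, 4.5, 5.7]
grip_width: 0.014
grip_force: 25.2
```

>>> {"fn": "arm_command", "kwargs": {
  "plan": [
    [[0, 1, 0, 0, 0, 0, 1], [0, 2, 0, 0, 0, 0, 1]]
  ]
}}

```text
time_s: 13.6
ee_pos: [0.4393, 0.0495, 0.086]
eef_rot: [-2.998, -0.0, 0.14]
force: [-2.3, 19.5, 6.8]
grip_width: 0.0139
grip_force: 25.2
```

>>> {"fn": "arm_command", "kwargs": {
  "plan": [
    [[0, -1, 0, 0, 0, 0, 1], [0, -1, 0, 0, 0, 0, 1], [0, -1, 0, 0, 0, 0, 1], [0, -1, 0, 0, 0, 0, 1]]
  ]
}}

```text
time_s: 14.0
ee_pos: [0.4393, 0.0499, 0.0861]
eef_rot: [-3.0, -0.001, 0.14]
force: [-1.5, 6.1, 4.3]
grip_width: 0.0138
grip_force: 25.1
```

Run:
```python
from h import *
o=ctrl.get_obs();p=o['ee_pos']
rel(p+n*.03+[0,0,.004],grasp(8)); rel(p+n*.05+[0,0,.16],grasp(8)); rel(p+n*.05+[0,0,.16],grasp(0))
```

```text
shift mm [ -0.  -30.3   0.3] turn [-0.0016 -0.0007 -0.0001] deg 0.1
shift mm [ 1.000e-01 -7.200e+01 -1.514e+02] turn [-0.0016 -0.0007 -0.0001] deg 0.1
shift mm [ 1.000e-01 -7.200e+01 -1.514e+02] turn [-1.413e-01 -7.000e-04 -1.000e-04] deg 8.1
```

>>> {"fn": "arm_command", "kwargs": {
  "plan": [
    [[0, -10, -2, 0, 0, 0, 1], [0, -20, -4, 0, 0, 0, 1], [0, -31, -10, 0, 0, 0, 1], [0, -45, -40, 0, 0, 0, 1], [0, -60, -90, -0.07, 0, 0, 1], [0, -72, -130, -0.141, 0, 0, 1], [0, -72, -130, -0.141, 0, 0, 1], [0, -72, -130, -0.141, 0, 0, 1]]
  ]
}}

```text
time_s: 14.8
ee_pos: [0.4315, 0.103, 0.2249]
eef_rot: [3.141, -0.002, 0.142]
force: [-1.4, -0.8, -2.0]
grip_width: 0.0139
grip_force: 25.0
```

```bash
cat >> h.py <<'E'
ub=np.array([.4463,.3514,0]); u_=np.array([-.867,-.498,0]);u_/=np.linalg.norm(u_)
def hang(t,z): # TCP at t along peg from post axis
    return ub+u_*t+np.array([0,0,z])
def hR(extra=0):
    yaw=np.degrees(np.arctan2(u_[1],u_[0]))%360-90+extra  # tool y = -u
    return gripR(yaw)
E
python3 - <<'E'
from h import *
o=ctrl.get_obs();print(o['ee_pos'],o['eef_rot'],o['qpos'].round(2)); print(hR()[:,1],u_)
p,d,uv,X=cloud("wrist")
R=Rn.from_euler('xyz',o['eef_rot']).as_matrix();L=(X-o['ee_pos'])@R  # tool frame
# lip / top end: points near tool y~0, z between -25 and 0
k=(abs(L[:,1])<.012)&(L[:,2]>-.03)&(L[:,2]<.03)&(abs(L[:,0])<.08)&(abs(L[:,0])>.012); q=L[k]
for z0 in np.arange(-.03,.03,.004):
    w=q[(q[:,2]>=z0)&(q[:,2]<z0+.004)]
    if len(w)>5: print(round(z0,3),len(w),"x",np.percentile(w[:,0],[1,99]).round(4),"y",np.percentile(w[:,1],[1,50,99]).round(4))
rel(hang(.14,.225),hR())
E
```

```text
[0.4315171  0.10295363 0.22494945] [ 3.14107029e+00 -1.56898644e-03  1.42280207e-01] [ 0.15  0.04  1.78 -0.    1.32  1.58]
[8.67133115e-01 4.98076461e-01 1.22464680e-16] [-0.86713312 -0.49807646  0.        ]
-0.022 661 x [-0.0384  0.0463] y [0.0012 0.0043 0.0078]
-0.018 502 x [-0.0409  0.0467] y [0.0012 0.0043 0.0079]
-0.014 1193 x [-0.0445  0.0465] y [-0.006  -0.0026  0.0047]
-0.01 36 x [0.0464 0.0468] y [-0.0056  0.0012  0.0077]
-0.006 35 x [0.0463 0.0468] y [-0.0059  0.0006  0.0077]
-0.002 24 x [0.0463 0.0468] y [-0.0059  0.001   0.0073]
0.002 25 x [0.0463 0.0468] y [-0.0054  0.0013  0.0074]
0.006 21 x [0.0463 0.0468] y [-0.0055  0.0013  0.0075]
0.01 26 x [0.0464 0.0467] y [-0.0058  0.0003  0.0074]
0.014 29 x [0.0463 0.0467] y [-0.0058  0.0013  0.0073]
0.018 26 x [0.0463 0.0468] y [-0.0059  0.0003  0.0073]
0.022 18 x [0.0464 0.0468] y [-0.0047  0.0017  0.0074]
0.026 19 x [0.0464 0.0468] y [-0.0056  0.0014  0.0076]
shift mm [ -79.9 -192.4   -1.2] turn [-6.0000e-04  1.0000e-03 -1.9508e+00] deg 111.8
```

>>> {"fn": "arm_command", "kwargs": {
  "plan": [
    [[0, 0, 0, 0, 0, -0.15, 1], [-5, -10, 0, 0, 0, -0.3, 1], [-10, -25, 0, 0, 0, -0.45, 1], [-18, -40, 0, 0, 0, -0.6, 1], [-25, -60, 0, 0, 0, -0.75, 1], [-33, -80, 0, 0, 0, -0.9, 1], [-41, -100, 0, 0, 0, -1.05, 1], [-50, -120, 0, 0, 0, -1.2, 1], [-58, -140, 0, 0, 0, -1.35, 1], [-66, -160, 0, 0, 0, -1.5, 1], [-73, -176, 0, 0, 0, -1.65, 1], [-80, -192, 0, 0, 0, -1.8, 1]]
  ]
}}

```text
time_s: 16.05
ee_pos: [0.3247, 0.281, 0.2226]
eef_rot: [-3.138, 0.001, 1.946]
force: [-0.4, -0.0, -2.5]
grip_width: 0.0135
grip_force: 25.0
```

>>> {"fn": "arm_command", "kwargs": {
  "plan": [
    [[0, 0, 0, 0, 0, -0.149, 1], [0, 0, 0, 0, 0, -0.149, 1], [0, 0, 0, 0, 0, -0.149, 1]]
  ]
}}

```text
time_s: 16.35
ee_pos: [0.3255, 0.2805, 0.2233]
eef_rot: [-3.139, 0.001, 2.084]
force: [-0.2, -0.2, -3.0]
grip_width: 0.0136
grip_force: 25.0
```

Run:
```python
from h import *
o=ctrl.get_obs();print(o['ee_pos'],o['eef_rot'],o['qpos'].round(2))
R=Rn.from_euler('xyz',o['eef_rot']).as_matrix()
rel(hang(.14,.225),hR())
tip=hang(.07,.205);root=hang(.007,.197)
hole=o['ee_pos']+R@np.array([-.0008,0,.0177])
for c in("side","top","wrist"):
    i=cams.camera_info(c);p,d=cams.camera(c);cv2.imwrite(f"pics/h_{c}.png",p);np.save(f"pics/h_{c}.npy",d)
    print(c,"tip",proj(i,tip).round(1),"root",proj(i,root).round(1),"hole",proj(i,[hole]).round(1))
    # depth check along projected tip & hole : measured vs predicted
    for nm,P in(("tip",tip),("hole",hole),("root",root)):
        uv=proj(i,P)[0].round().astype(int)
        if 0<=uv[0]<512 and 0<=uv[1]<384:
            print("  ",nm,"pred",round(float((i['world_to_cam']@np.r_[P,1])[2]),3),"meas",d[uv[1],uv[0]], p[uv[1],uv[0]])
```

```text
[0.3254959  0.28045168 0.22330331] [-3.13936708e+00  9.49250943e-04  2.08436359e+00] [ 0.63  0.01  1.81 -0.    1.32  0.11]
shift mm [ 1.4  0.1 -1.7] turn [-0.0022  0.0009 -0.0078] deg 0.5
side tip [[219.8 222.5]] root [[219.1 202.2]] hole [[221.7 247.7]]
   tip pred 1.263 meas 0.8563039 [59 89 93]
   hole pred 1.229 meas 0.80533963 [55 92 95]
   root pred 1.3 meas 0.9424503 [50 81 83]
top tip [[237.4 235.4]] root [[225.5 213.9]] hole [[251.6 259. ]]
   tip pred 1.029 meas 0.8707273 [76 76 76]
   hole pred 1.025 meas 0.7239675 [49 68 69]
   root pred 1.039 meas 1.0347786 [164 176 182]
wrist tip [[357.4 220.4]] root [[435.5 215.3]] hole [[259.5 224.5]]
   tip pred 0.212 meas 0.2116174 [127 136 146]
   hole pred 0.212 meas 0.17863595 [131 188 225]
   root pred 0.219 meas 0.21639583 [171 180 193]
```

Run:
```python
from h import *
o=ctrl.get_obs();R=Rn.from_euler('xyz',o['eef_rot']).as_matrix()
i=cams.camera_info("wrist");d=np.load("pics/h_wrist.npy");p=cv2.imread("pics/h_wrist.png")
v,u=np.nonzero(d>0);c,r=ray(i,np.c_[u,v]);X=c+r*d[v,u][:,None];L=(X-o['ee_pos'])@R
k=(L[:,1]>.03)&(L[:,1]<.16)&(abs(L[:,0])<.03)&(L[:,2]>-.02)&(L[:,2]<.06)
q=L[k];print(k.sum(),"ymin",np.percentile(q[:,1],[0,1,2]).round(4))
for y0 in np.arange(.05,.15,.01):
    w=q[(q[:,1]>=y0)&(q[:,1]<y0+.01)]
    if len(w)>5: print(round(y0,3),len(w),"x",np.percentile(w[:,0],[2,50,98]).round(4),"z",np.percentile(w[:,2],[2,50,98]).round(4))
print("cam in tool",((c-o['ee_pos'])@R).round(3))
```

```text
1573 ymin [0.0687 0.0697 0.0709]
0.06 22 x [-0.0019  0.0011  0.0029] z [0.0144 0.0169 0.0194]
0.07 147 x [-0.0026  0.0019  0.0045] z [0.0143 0.0162 0.0196]
0.08 148 x [-0.0025  0.002   0.0049] z [0.0157 0.0173 0.0212]
0.09 142 x [-0.0022  0.0022  0.0048] z [0.0165 0.0184 0.0227]
0.1 142 x [-0.002   0.0023  0.0051] z [0.018  0.0198 0.0236]
0.11 134 x [-0.0023  0.0026  0.0051] z [0.0192 0.0211 0.025 ]
0.12 130 x [-0.002   0.0028  0.0054] z [0.0206 0.0224 0.026 ]
0.13 476 x [-0.0038  0.004   0.008 ] z [0.0199 0.0325 0.0589]
0.14 232 x [-0.0036  0.006   0.0088] z [0.0198 0.0215 0.057 ]
cam in tool [ 0.081  0.    -0.179]
```

Depth shows the peg axis 2 mm to the tool's +x side of the hole and the heights matching within 1 mm. I'll insert with that correction.

>>> {"fn": "arm_command", "kwargs": {
  "plan": [
    [[2, 10, 0.8, 0, 0, 0, 1], [2, 30, 0.8, 0, 0, 0, 1], [2, 48, 0.8, 0, 0, 0, 1], [2, 56, 0.8, 0, 0, 0, 1], [2, 56, 0.8, 0, 0, 0, 1]]
  ]
}}

```text
time_s: 17.0
ee_pos: [0.3738, 0.3107, 0.223]
eef_rot: [-3.141, 0.001, 2.089]
force: [-0.7, 1.0, -2.5]
grip_width: 0.0137
grip_force: 25.0
```

Run:
```python
from h import *
o=ctrl.get_obs();R=Rn.from_euler('xyz',o['eef_rot']).as_matrix();print(o['ee_pos'],o['force'])
i=cams.camera_info("wrist");p,d=cams.camera("wrist")
v,u=np.nonzero(d>0);c,r=ray(i,np.c_[u,v]);X=c+r*d[v,u][:,None];L=(X-o['ee_pos'])@R
k=(L[:,1]>.011)&(L[:,1]<.08)&(abs(L[:,0])<.02)&(L[:,2]>.005)&(L[:,2]<.04);q=L[k]
print("ymin",np.percentile(q[:,1],[0,1]).round(4))
for y0 in np.arange(.01,.07,.01):
    w=q[(q[:,1]>=y0)&(q[:,1]<y0+.01)]
    if len(w)>5: print(round(y0,3),len(w),"x",np.percentile(w[:,0],[2,50,98]).round(4),"z",np.percentile(w[:,2],[2,50,98]).round(4))
k=(abs(L[:,1])<.012)&(L[:,2]>-.03)&(L[:,2]<.03)&(abs(L[:,0])<.08)&(abs(L[:,0])>.012); q=L[k]
print("edge x",np.percentile(q[q[:,2]>0][:,0],[50,99]), "top z",np.percentile(q[:,2],[1,5]))
```

```text
[0.37379939 0.31066749 0.22296507] [-0.71484438  1.03155477 -2.51667756]
ymin [0.0136 0.0165]
0.01 32 x [-0.0009  0.0007  0.0013] z [0.0151 0.0168 0.0185]
0.02 137 x [-0.0054 -0.0007  0.0014] z [0.0142 0.0161 0.0198]
0.03 154 x [-0.0057 -0.001   0.0016] z [0.0158 0.0174 0.0216]
0.04 135 x [-0.0047 -0.0006  0.0019] z [0.0168 0.0187 0.0222]
0.05 139 x [-0.0049 -0.      0.0026] z [0.018  0.0201 0.0238]
0.06 142 x [-0.0045  0.0001  0.0028] z [0.0198 0.0212 0.0247]
edge x [0.04504375 0.04533093] top z [-0.01952116 -0.01901292]
```

>>> {"fn": "arm_command", "kwargs": {
  "plan": [
    [[0, 6, 0.2, 0, 0, 0, 1], [0, 12, 0.3, 0, 0, 0, 1], [0, 18, 0.6, 0, 0, 0, 1]]
  ]
}}

```text
time_s: 17.35
ee_pos: [0.3892, 0.3196, 0.2231]
eef_rot: [3.141, 0.001, 2.09]
force: [0.2, 0.5, -1.9]
grip_width: 0.0136
grip_force: 25.0
```

>>> {"fn": "arm_command", "kwargs": {
  "plan": [
    [[0.2, 6, 0.8, 0, 0, 0, 1], [0.3, 12, 1.6, 0, 0, 0, 1], [0.4, 18, 2.4, 0, 0, 0, 1], [0.5, 25, 3.2, 0, 0, 0, 1], [0.5, 25, 3.2, 0, 0, 0, 1]]
  ]
}}

```text
time_s: 17.85
ee_pos: [0.4109, 0.3325, 0.2193]
eef_rot: [-3.141, 0.001, 2.09]
force: [-0.5, -0.4, -1.9]
grip_width: 0.0142
grip_force: 25.0
```

>>> {"fn": "arm_command", "kwargs": {
  "plan": [
    [[0, 0, 2, 0, 0, 0, 1], [0, 0, 4, 0, 0, 0, 1], [0, 0, 5, 0, 0, 0, 1]]
  ]
}}

```text
time_s: 18.15
ee_pos: [0.4102, 0.3321, 0.2145]
eef_rot: [-3.141, 0.001, 2.09]
force: [-1.8, -0.1, 0.8]
grip_width: 0.0139
grip_force: 25.0
```

>>> {"fn": "arm_command", "kwargs": {
  "plan": [
    [[0, 0, 1, 0, 0, 0, 1], [0, 0, 1, 0, 0, 0, 1]]
  ]
}}

```text
time_s: 18.35
ee_pos: [0.4103, 0.3322, 0.2142]
eef_rot: [3.141, 0.001, 2.09]
force: [-1.6, -1.5, 3.7]
grip_width: 0.0132
grip_force: 25.0
```

>>> {"fn": "arm_command", "kwargs": {
  "plan": [
    [[0, 0, -0.5, 0, 0, 0, 0.65], [0, 0, -0.5, 0, 0, 0, 0.5], [0, 0, -0.5, 0, 0, 0, 0.3], [0, 0, -0.5, 0, 0, 0, 0.1], [0, 0, -0.5, 0, 0, 0, 0.1], [0, 0, -0.5, 0, 0, 0, 0.1]]
  ]
}}

```text
time_s: 18.95
ee_pos: [0.4104, 0.3322, 0.2141]
eef_rot: [-3.141, 0.001, 2.09]
force: [-0.5, 0.5, -0.6]
grip_width: 0.0425
grip_force: 0.0
```

Run:
```python
from h import *
o=ctrl.get_obs();R=Rn.from_euler('xyz',o['eef_rot']).as_matrix();print(o['force'],o['grip_width'])
i=cams.camera_info("wrist");p,d=cams.camera("wrist")
v,u=np.nonzero(d>0);c,r=ray(i,np.c_[u,v]);X=c+r*d[v,u][:,None];L=(X-o['ee_pos'])@R
q=L[(abs(L[:,1])<.035)&(abs(L[:,0])<.06)&(abs(L[:,0])>.015)&(L[:,2]>-.03)&(L[:,2]<.08)]
for z0 in np.arange(-.03,.08,.01):
    w=q[(q[:,2]>=z0)&(q[:,2]<z0+.01)]
    if len(w)>8: print(round(z0,3),len(w),"x",np.percentile(w[:,0],[2,98]).round(4),"y",np.percentile(w[:,1],[2,50,98]).round(4))
```

```text
[-0.48422442  0.49444524 -0.63574551] 0.042464362757406525
-0.02 2270 x [-0.0434  0.0452] y [-0.0045  0.0027  0.0097]
-0.01 165 x [-0.0454  0.0455] y [-0.0055 -0.0051  0.008 ]
0.0 176 x [-0.046   0.0453] y [-0.007  -0.0061  0.0067]
0.01 150 x [-0.0464  0.0451] y [-0.0081 -0.0072  0.0056]
0.02 122 x [-0.0468  0.0449] y [-0.0093 -0.0083  0.0047]
0.03 138 x [-0.0472  0.0448] y [-0.0103 -0.0098  0.0033]
0.04 96 x [-0.0426  0.0446] y [-0.0116 -0.0112  0.0024]
0.05 81 x [-0.0433  0.0444] y [-0.0131 -0.0125  0.001 ]
0.06 52 x [-0.0202  0.0442] y [-0.0143 -0.0128  0.0002]
0.07 57 x [-0.0437  0.044 ] y [-0.0148 -0.0139 -0.0007]
```

>>> {"fn": "arm_command", "kwargs": {
  "plan": [
    [[0, 0, -15, 0, 0, 0, 0.1], [0, 0, -40, 0, 0, 0, 0.1], [0, 0, -70, 0, 0, 0, 0.1], [0, -40, -70, 0, 0, 0, 0.1], [0, -80, -70, 0, 0, 0, 0.1], [0, -80, -70, 0, 0, 0, 0.1], [0, -80, -70, 0, 0, 0, 0.1], [0, -80, -70, 0, 0, 0, 0.1]]
  ]
}}

```text
time_s: 19.8
ee_pos: [0.3415, 0.2929, 0.2842]
eef_rot: [3.142, 0.001, 2.089]
force: [-0.7, -0.7, -0.2]
grip_width: 0.0422
grip_force: 0.0
```

Run:
```python
from h import *
B=np.c_[np.array([-u_[1],u_[0],0]),u_,[0,0,1]]
for _ in range(2):
    p,d,uv,X=cloud("wrist");Q=(X-ub)@B   # lateral, t along peg, z
    q=Q[(abs(Q[:,0])<.055)&(abs(Q[:,0])>.012)&(Q[:,1]>.012)&(Q[:,1]<.1)&(Q[:,2]>.10)&(Q[:,2]<.26)]
    print(ctrl.get_obs()['time_s'],len(q),"ztop",np.percentile(q[:,2],99).round(4))
    for z0 in np.arange(.11,.24,.02):
        w=q[(q[:,2]>=z0)&(q[:,2]<z0+.02)]
        if len(w)>8: print(round(z0,3),len(w),"lat",np.percentile(w[:,0],[2,98]).round(4),"t",np.percentile(w[:,1],[2,50,98]).round(4))
```

```text
19.85 4065 ztop 0.233
0.11 27 lat [-0.0449  0.0362] t [0.0437 0.0568 0.0573]
0.13 303 lat [-0.0452  0.0493] t [0.0456 0.0561 0.0572]
0.15 391 lat [-0.0456  0.0477] t [0.0421 0.0537 0.0553]
0.17 541 lat [-0.0459  0.0468] t [0.0416 0.051  0.0529]
0.19 654 lat [-0.0464  0.0469] t [0.0377 0.0484 0.0499]
0.21 1484 lat [-0.0466  0.0468] t [0.0367 0.044  0.0473]
0.23 665 lat [-0.0454  0.0469] t [0.0313 0.0349 0.0379]
19.9 4071 ztop 0.2331
0.11 28 lat [-0.0449  0.0374] t [0.044  0.0568 0.0572]
0.13 300 lat [-0.0452  0.0491] t [0.045  0.056  0.0572]
0.15 389 lat [-0.0456  0.0477] t [0.0418 0.0537 0.0553]
0.17 539 lat [-0.046   0.0464] t [0.0414 0.051  0.0529]
0.19 648 lat [-0.0464  0.0468] t [0.0384 0.0485 0.05  ]
0.21 1509 lat [-0.0466  0.0465] t [0.035  0.0439 0.0474]
0.23 658 lat [-0.0456  0.0471] t [0.0313 0.0349 0.0379]
```

The board hangs still at mid-peg: slate face at about 50 mm, peg tip at 70 mm, top at z 0.233, tilt about 7 degrees. The gripper is clear, so I'm handing in.

```bash
python3 -c "
from station import ctrl
print(ctrl.hand_in())"
```

```text
the job is handed in; nothing more can be done
None
```

The chalkboard was stood against the backrest and now hangs still by its hole on the peg, slate side towards the tip, with the gripper clear; the job is handed in, and no verdict came back.

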